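# Sort pipe fittings into stock trays by sample

## Task

Put each of the four loose grey metal pipe fittings into the yellow stock tray whose wooden ledge shows the same kind of fitting, resting inside on the tray's floor the same way up as it is now. Carry them and set them down, do not drop them, and leave the junction box and the little carton where they are.

Things in the scene. Friction and masses are not known exactly. Their poses are not given: they have to be found in the camera images.
- elbow: loose grey metal pipe elbow (L shape) lying flat, 70 x 70 mm seen from above, 40 mm high; 0.22 to 0.38 kg. Legs round, axes 20 mm above its underside, 34 mm thick, 40 mm over their outer 24 mm; the two leg axes meet at (-15, -15) mm and the legs run along +x and +y from there, each ending 50 mm from the meeting point. Origin: centre of the 70 x 70 mm footprint, on the underside; z up.
- tee: loose grey metal pipe tee (T shape) lying flat, 84 x 70 mm seen from above, 40 mm high, 0.28 to 0.48 kg. Legs round, axes 20 mm above its underside, 34 mm thick, 40 mm over their outer 24 mm; the leg axes meet at (0, -15) mm; the straight run goes 42 mm to +x and to -x of there, the branch goes 50 mm along +y. Origin: centre of the 84 x 70 mm footprint, on the underside; z up.
- socket: loose grey metal straight pipe socket, a plain tube standing on end: 42 mm outer diameter, 32 mm bore, 46 mm tall, 0.16 to 0.28 kg. Origin: centre of its underside; z up along the tube.
- flange: loose grey metal floor flange lying on its disc: disc 72 mm diameter, 7 mm thick, with four dark bolt holes; from its middle rises a tubular hub of 40 mm outer diameter up to 40 mm height; 0.3 to 0.5 kg. Origin: centre of its underside; z up along the hub.
- tray_elbow: fixed open yellow tray, 128 x 128 mm outside, walls 4 mm thick, 30 mm high, inner floor 4 mm above the table. Joined to its far (+x) side is a wooden ledge, 12 mm high, 104 mm wide, 65 to 161 mm from the origin, bearing a fixed sample elbow as big as the loose one, centred 114 mm from the origin. Origin: centre of the tray's underside; x towards the ledge, z up.
- tray_tee: fixed open yellow tray, 128 x 128 mm outside, walls 4 mm thick, 30 mm high, inner floor 4 mm above the table. Joined to its far (+x) side is a wooden ledge, 12 mm high, 104 mm wide, 65 to 161 mm from the origin, bearing a fixed sample tee as big as the loose one, centred 114 mm from the origin. Origin: centre of the tray's underside; x towards the ledge, z up.
- tray_socket: fixed open yellow tray, 128 x 128 mm outside, walls 4 mm thick, 30 mm high, inner floor 4 mm above the table. Joined to its far (+x) side is a wooden ledge, 12 mm high, 104 mm wide, 65 to 161 mm from the origin, bearing a fixed sample socket (tube on end) as big as the loose one, centred 114 mm from the origin. Origin: centre of the tray's underside; x towards the ledge, z up.
- tray_flange: fixed open yellow tray, 128 x 128 mm outside, walls 4 mm thick, 30 mm high, inner floor 4 mm above the table. Joined to its far (+x) side is a wooden ledge, 12 mm high, 104 mm wide, 65 to 161 mm from the origin, bearing a fixed sample floor flange as big as the loose one, centred 114 mm from the origin. Origin: centre of the tray's underside; x towards the ledge, z up.
- junction_box: loose bystander: square grey plastic electrical junction box with a white lid, 70 x 70 x 40 mm; origin: centre of its underside. Stays where it is.
- carton: loose bystander: small closed cardboard carton, 76 x 58 x 42 mm; origin: centre of its underside. Stays where it is.
Things that resemble listed ones, but are neither listed nor needed, are in the scene too. What is shaped like the tee but red is not meant.

How it is judged (in metres and radians):
At the end, for the whole second after the job is handed in: Each fitting rests in the tray with its own sample: origin within 45 mm of the tray's middle along both tray axes, underside less than 8 mm above the tray floor, upright within 0.12 rad, at rest; junction box and carton within 30 mm of their starts (x of elbow in the frame of tray_elbow between -0.045 and 0.045 m and y of elbow in the frame of tray_elbow between -0.045 and 0.045 m and z of elbow in the frame of tray_elbow below 0.012 m and angle between each of elbow, tee, socket, flange's own z axis and vertical below 0.12 rad and linear speed of each of elbow, tee, socket, flange below 0.01 m/s and angular speed of each of elbow, tee, socket, flange below 0.1 rad/s and x of tee in the frame of tray_tee between -0.045 and 0.045 m and y of tee in the frame of tray_tee between -0.045 and 0.045 m and z of tee in the frame of tray_tee below 0.012 m and x of socket in the frame of tray_socket between -0.045 and 0.045 m and y of socket in the frame of tray_socket between -0.045 and 0.045 m and z of socket in the frame of tray_socket below 0.012 m and x of flange in the frame of tray_flange between -0.045 and 0.045 m and y of flange in the frame of tray_flange between -0.045 and 0.045 m and z of flange in the frame of tray_flange below 0.012 m and distance of each of junction_box, carton from where it was at the start of the episode below 0.03 m); the robot touches nothing.
It fails at once if a fitting is let go with its underside more than 50 mm above the table ((height (world z) of elbow above 0.05 m and contact force between elbow and the fingers below 0.05 N) or (height (world z) of tee above 0.05 m and contact force between tee and the fingers below 0.05 N) or (height (world z) of socket above 0.05 m and contact force between socket and the fingers below 0.05 N) or (height (world z) of flange above 0.05 m and contact force between flange and the fingers below 0.05 N)).
It fails at once if the junction box or the carton is moved by more than 30 mm (distance of any of junction_box, carton from where it was at the start of the episode above 0.03 m).
It also fails if it takes over 102 s, if anything falls off the work surface, if the arm or the gripper's body presses on something with over 40 N, if the wrist force passes 120 N, or if a joint passes its speed limit or range.

## Robot

A 7-joint arm with a two-finger parallel gripper is mounted at the origin on the work surface. World frame = base frame: x ahead of the robot, y to its left, z up, the work surface at z = 0. Lengths are in m, angles in degrees, forces in N, time in s.
With the tool pointing down it reaches from about 0.425 to 0.875 m from the base axis. Payload 4.7 kg.
Tool frame: the origin (TCP) lies at the very end of the fingers, on their centre line; the grasp point (between the pads) lies 19 mm behind it; z points along the fingers, y is the direction in which the jaws open and shut (so a half turn about z gives the same grasp; the last joint's range is limited). The gripper opens to 87 mm and grips with 3 to 60 N. Pads are 19 mm wide; open, the fingers measure 117 mm over their backs; the gripper's body (75 mm by 190 mm) begins 51 mm behind the grasp point.
Start: joints at [66.87, 18.392, -4.016, 83.108, 1.295, 78.541, -3.26], TCP at [0.264, -0.594, 0.195] pointing down, gripper open.
Joint ranges: [-163.93, 163.93], [-17.29, 119.83], [-79.2, 71.16], [3.27, 140.29], [-89.18, 269.18], [5.43, 117.66], [-154.24, 154.24]. Speed limits (degrees/s): [147.25, 147.25, 180, 180, 180, 180, 180].

## Interface

Orientations are given as [roll, pitch, yaw] about the fixed x, y, z axes, in that order (R = Rz(yaw) Ry(pitch) Rx(roll)).
In Python, from cell import monitor, read_camera, camera_info, env, look_for gives the robot as it stands.
- The arm moves only by the tool servo_tool, never from a script. Its argument "commands" is one flat list of numbers, 6 for each row, row after row: the shift along the tool's x, y, z in mm, then the turn, a rotation vector about the tool's x, y, z in degrees. A call has 1 to 10 rows; each row shifts and turns the commanded pose from where the row before left it, along the tool's axes as they then stand; what a row does not reach is not made up. A row lasts 1/10 s, in which the tool goes at most 50 mm and 8.59 degrees, less where a joint would pass 70% of its speed; a pose out of reach is approached as far as the arm can. A call is refused whole if a number of a shift passes 50 or a number of a turn 8.59, either way. A call with a gripper value outside its range is refused whole. "jaw" is the finger opening in mm, from 0 to 87, set as the call begins (left out, the last holds). The fingers move at their own pace and stop on an object; "newtons" is the grip in N (left out, the last holds). Time passes only in rows, so rows that do not move let the fingers close. It gives the time, the measured TCP pose, the force and the opening at its end, in the units of the state.
- monitor.get_obs(): the state, without advancing time (a new reading comes with each control period).
- read_camera(name): name is "scene" or "top" or "wrist"; returns (picture, depth): 420x560x3 uint8, red, green, blue; 420x560 float32, m along the optical axis (not along the pixel's ray), 0 where there is no reading.
- camera_info(name): a dict with "camera_matrix" (3x3 intrinsics, pixels), "R" (3x3) and "t" (3): a world point X has camera coordinates R X + t; the wrist camera has in their place "T_tool_cam" (4x4, takes a point from camera to tool coordinates, whose origin is the TCP and whose axes are the flange's). Camera axes: x right, y down, z forward; pixel columns grow to the right and rows downward; lengths in m; the calibration is good to about 2 mm. A picture is of the moment at which its call begins: read the wrist's pose just before it. camera_info takes no time and is no camera call.
- env.sign_off(): hands the job in, once; it reports no verdict.
Trained networks look in the newest picture that a camera, given by its name, has taken for a name from the list of things; names that differ only in an ending like _2 or _b are one class to them, and where a whole thing is asked for, a point or a joint stands for the part that bears it (a point fixed in the world has none). Each returns a list of dicts, best first, with "conf" (0 to 1); they miss things now and then, are a little off and sometimes report something else, mostly with a low value. They report only what shows in the picture. A call takes as long as a camera call. They do not tell look-alikes from the thing itself.
- look_for(camera, label): "box" ([left, top, width, height] in pixels, round what is visible of it).
The state is a dict: "time_s": time; "qpos": joint angles; "joint_velocities": joint speeds; "effort": joint torques, N m; "tool_pos": TCP position; "tool_rot": TCP orientation; "force": force on the tool from outside, world axes, zero at the start; "wrist_torque": the same for the moment, N m; "grip_width": finger opening in m.
Only numpy, scipy, OpenCV 4.12 (cv2) and the standard library are available. Lean on these libraries where they do the work, as an engineer would, in place of code of your own. Each camera call takes 0.05 s, during which the arm holds its last target.

## Working session

There is one attempt and no reset: what is moved stays moved. The work goes in short steps, Python scripts to look and compute and a tool call to move; the robot and the scene stay as the last step left them, time stands still between calls to the robot, and variables do not carry over. Pictures are saved under pics/ and viewed, and the job is handed in when it is done.

Besides the shell and the picture viewer there is one more tool, called after "Request:" as a command line: name --argument value ..., lists and objects as JSON in quotes. servo_tool: Moves the arm, as the interface text tells. Its arguments: {"type":"object","properties":{"commands":{"type":"array","items":{"type":"number"}},"jaw":{"type":"number"},"newtons":{"type":"number"}},"required":["commands"]}

```bash
mkdir -p pics; ls
cat > h.py <<'E'
import numpy as np, cv2
from cell import monitor, read_camera, camera_info, env, look_for
from scipy.spatial.transform import Rotation as Rn
def save(n,im): cv2.imwrite('pics/'+n,cv2.cvtColor(im,cv2.COLOR_RGB2BGR))
def pts(name,d,o=None):
    ci=camera_info(name);K=np.array(ci['camera_matrix'])
    v,u=np.mgrid[0:d.shape[0],0:d.shape[1]]
    P=np.stack([(u-K[0,2])/K[0,0]*d,(v-K[1,2])/K[1,1]*d,d],-1)
    if name!='wrist':
        R=np.array(ci['R']);t=np.array(ci['t'])
        return (P-t)@R
    T=np.array(ci['T_tool_cam']);Rt=Rn.from_euler('xyz',o['tool_rot'],degrees=True).as_matrix()
    return (P@T[:3,:3].T+T[:3,3])@Rt.T+np.array(o['tool_pos'])
E
python3 - <<'E'
from h import *
o=monitor.get_obs();print(o)
im,d=read_camera('top');save('top0.png',im);np.savez('top0.npz',im=im,d=d)
for l in ['elbow','tee','socket','flange','tray_elbow','tray_tee','tray_socket','tray_flange','junction_box','carton']:
    print(l,[(np.round(r['box']).tolist(),round(r['conf'],2)) for r in look_for('top',l)])
im2,d2=read_camera('scene');save('scene0.png',im2);np.savez('scene0.npz',im=im2,d=d2)
print(camera_info('wrist'))
E
```

```text
pics
{'time_s': 0.0, 'qpos': array([66.87152127, 18.44168081, -4.01564045, 83.17638137,  1.29563814,
       78.54066151, -3.25937083]), 'joint_velocities': array([-0.08398617, -0.07685637,  0.02271498,  0.075819  ,  0.02438108,
       -0.08700733, -0.03990189]), 'effort': array([-3.37180663e-04, -4.91292143e+01, -4.04343372e-01, -3.12525487e+01,
       -6.40537427e-02,  4.37344343e-02,  1.99689430e-04]), 'tool_pos': array([ 0.26341479, -0.59355381,  0.19431892]), 'tool_rot': array([-1.79886558e+02,  6.38495781e-03,  2.39391276e+01]), 'force': array([ 0.74728431, -0.09822203,  0.57339317]), 'wrist_torque': array([-0.00520211,  0.04196484,  0.00989261]), 'grip_width': 0.08726402236307175}
elbow [([180.0, 200.0, 33.0, 34.0], 0.66)]
tee [([205.0, 259.0, 33.0, 35.0], 0.97), ([294.0, 202.0, 36.0, 36.0], 0.59), ([330.0, 260.0, 39.0, 40.0], 0.59)]
socket [([128.0, 224.0, 20.0, 18.0], 0.59)]
flange [([410.0, 204.0, 34.0, 28.0], 0.75)]
tray_elbow [([150.0, 96.0, 56.0, 89.0], 0.98), ([222.0, 91.0, 57.0, 95.0], 0.3)]
tray_tee [([223.0, 92.0, 55.0, 92.0], 0.91)]
tray_socket [([292.0, 89.0, 55.0, 88.0], 0.71)]
tray_flange [([362.0, 93.0, 58.0, 90.0], 0.72)]
junction_box [([353.0, 204.0, 36.0, 34.0], 0.86)]
carton [([244.0, 207.0, 29.0, 36.0], 0.98)]
{'camera_matrix': array([[295.42464149,   0.        , 281.80553818],
       [  0.        , 295.42464149, 205.89697591],
       [  0.        ,   0.        ,   1.        ]]), 'T_tool_cam': array([[ 1.22476063e-04, -9.67651982e-01, -2.52288777e-01,
         6.88205439e-02],
       [ 9.99999197e-01,  4.36720375e-04, -1.18957876e-03,
        -3.13809237e-05],
       [ 1.26127790e-03, -2.52288429e-01,  9.67651258e-01,
        -1.89882667e-01],
       [ 0.00000000e+00,  0.00000000e+00,  0.00000000e+00,
         1.00000000e+00]])}
```

Run:
```python
import cv2
a=cv2.imread('pics/top0.png');c=a[80:310,110:460];cv2.imwrite('pics/top0c.png',cv2.resize(c,None,fx=2.28,fy=2.28,interpolation=cv2.INTER_CUBIC))
```

```text
(no output)
```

View pics/top0.png

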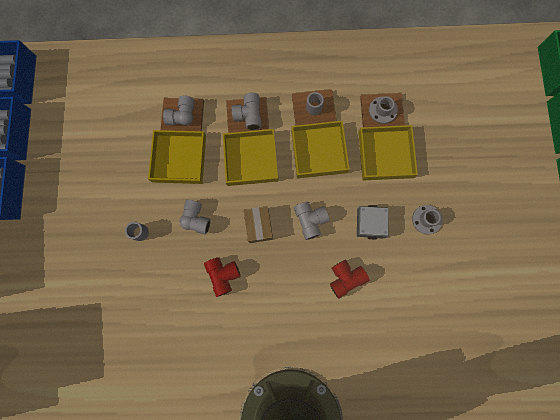

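View pics/scene0.png

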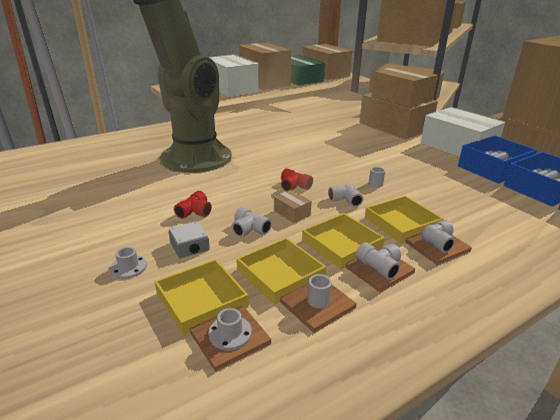

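```bash
sleep 1
```

```text
(no output)
```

View pics/top0c.png

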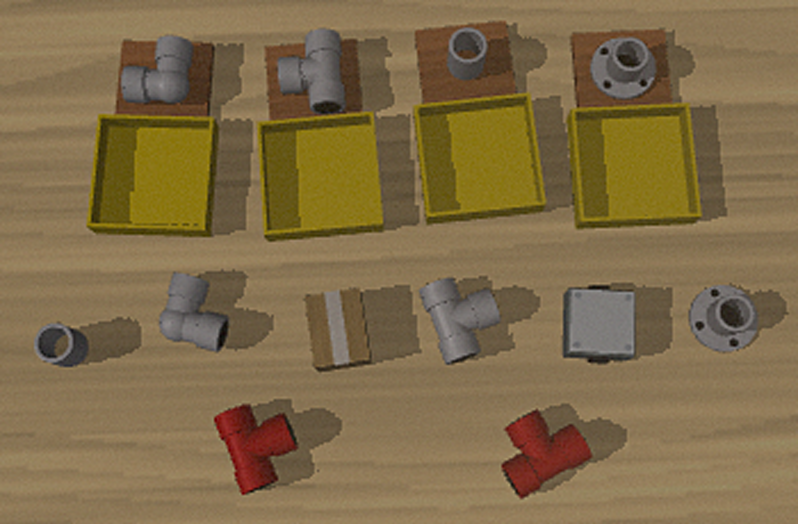

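The pictures show the grey elbow at (195,217), tee at (311,219), socket at (137,231) and flange at (428,219) in the top view. The trays, left to right, are elbow, tee, socket and flange. The red tees at (221,277) and (349,279) are to be ignored. Next I fit poses from depth.

```bash
cat > fit.py <<'E'
from h import *
from scipy.optimize import least_squares
def cyl(p,a,ax,l0,l1,r):
    q=p-a; s=q@ax; rad=np.linalg.norm(q-s[:,None]*ax,axis=1)
    dx=rad-r; dy=np.abs(s-(l0+l1)/2)-(l1-l0)/2
    return np.minimum(np.maximum(dx,dy),0)+np.hypot(np.maximum(dx,0),np.maximum(dy,0))
X=np.array([1.,0,0]);Y=np.array([0,1.,0]);Z=np.array([0,0,1.])
def legs(p,a,L):
    ds=[]
    for ax,l in L:
        ds+= [cyl(p,a,ax,-.0,l,.017),cyl(p,a,ax,l-.024,l,.020)]
    ds.append(np.linalg.norm(p-a,axis=1)-.017)
    return np.min(ds,0)
def sdf(k,p):
    if k=='elbow': return legs(p,np.array([-.015,-.015,.02]),[(X,.05),(Y,.05)])
    if k=='tee': return legs(p,np.array([0,-.015,.02]),[(X,.042),(-X,.042),(Y,.05)])
    if k=='socket':
        return np.maximum(cyl(p,0*X,Z,0,.046,.021),.016-np.hypot(p[:,0],p[:,1]))
    if k=='flange':
        return np.minimum(cyl(p,0*X,Z,0,.007,.036),cyl(p,0*X,Z,0,.04,.020))
    if k=='tray':
        q=np.abs(p[:,:2]);o=np.max(q,1)
        return np.maximum(np.abs(o-.062)-.002, p[:,2]-.03)
def fit(k,P,z0=0.,yaws=None):
    best=None; c=np.median(P,0)
    for y0 in (yaws if yaws is not None else ([0] if k in('socket','flange') else np.arange(0,360,30))):
        def f(v):
            q=P-np.array([v[0],v[1],z0+v[3]]);cs,sn=np.cos(v[2]),np.sin(v[2])
            return sdf(k,np.stack([cs*q[:,0]+sn*q[:,1],-sn*q[:,0]+cs*q[:,1],q[:,2]],1))
        r=least_squares(f,[c[0],c[1],np.radians(y0),0],loss='soft_l1',f_scale=.003,x_scale=[.01,.01,.1,.01])
        if best is None or r.cost<best[0]: best=(r.cost,r.x,np.median(np.abs(f(r.x))))
    v=best[1]
    return np.round([v[0]*1e3,v[1]*1e3,np.degrees(v[2])%360,v[3]*1e3,best[2]*1e3],1),len(P)
E
python3 - <<'E'
from fit import *
A={n:np.load(n+'0.npz') for n in('top','scene')}
W={n:pts(n,A[n]['d']) for n in A}
ok=A['top']['d']>0
B={'elbow':(180,200,33,34),'tee':(294,202,36,36),'socket':(126,222,23,21),'flange':(410,204,34,30),'junction_box':(353,204,36,34),'carton':(244,207,29,36)}
C={}
for k,b in B.items():
    Q=W['top'][b[1]-4:b[1]+b[3]+4,b[0]-4:b[0]+b[2]+4].reshape(-1,3)
    print(k,'table z',np.round(np.percentile(Q[:,2],[5,50,95])*1e3,1))
    Q=Q[(Q[:,2]>.005)&(Q[:,2]<.06)];c=(Q.max(0)+Q.min(0))/2
    print('  bb',np.round(Q.min(0)*1e3),np.round(Q.max(0)*1e3))
    if k in('junction_box','carton'):continue
    S=W['scene'].reshape(-1,3);S=S[(np.abs(S[:,:2]-c[:2]).max(1)<.05)&(S[:,2]>.005)&(S[:,2]<.06)&(A['scene']['d'].ravel()>0)]
    print('  top',fit(k,Q),'scene',fit(k,S) if len(S)>20 else None)
for k,b in {'tray_elbow':(150,128,56,57),'tray_tee':(223,126,56,60),'tray_socket':(290,120,60,60),'tray_flange':(358,123,60,60)}.items():
    Q=W['top'][b[1]:b[1]+b[3],b[0]:b[0]+b[2]].reshape(-1,3);fl=Q[(Q[:,2]<.01)]
    im=A['top']['im'][b[1]:b[1]+b[3],b[0]:b[0]+b[2]].reshape(-1,3).astype(int)
    m=(Q[:,2]>.02)&(Q[:,2]<.036)&(im[:,2]<im[:,0]*.45)
    c=np.median(Q[m],0)
    r=cv2.minAreaRect((Q[m][:,:2]*1e3).astype(np.float32))
    S=W['scene'].reshape(-1,3);si=A['scene']['im'].reshape(-1,3).astype(int)
    S=S[(np.abs(S[:,:2]-np.array(r[0])/1e3).max(1)<.08)&(S[:,2]>.02)&(S[:,2]<.036)&(si[:,2]<si[:,0]*.45)]
    print(k,m.sum(),np.round(r[0],1),np.round(r[1],1),round(r[2],1),'top',fit('tray',Q[m],yaws=[0]),'scene',fit('tray',S,yaws=[0]))
E
```

```text
elbow table z [-2.9  1.  39. ]
  bb [422. 173.   5.] [506. 267.  42.]
  top (array([ 4.669e+02,  2.162e+02,  2.553e+02, -2.000e-01,  9.000e-01]), 671) scene (array([468.3, 214.8, 253.7,  -0.7,   0.9]), 511)
tee table z [-2.9  1.3 39.2]
  bb [ 405. -108.    5.] [501. -23.  43.]
  top (array([454.9, -67.7, 197.9,  -0.7,   0.8]), 796) scene (array([455.5, -68.4, 197.9,  -1. ,   0.7]), 770)
socket table z [-3.   0.7 45.6]
  bb [415. 334.   5.] [455. 377.  48.]
  top (array([4.362e+02, 3.568e+02, 1.018e+02, 3.000e-01, 5.000e-01]), 292) scene (array([437.9, 354. , 100.4,  -1. ,   1. ]), 264)
flange table z [-2.9  1.6 38. ]
  bb [ 412. -381.    5.] [ 481. -308.   45.]
  top (array([ 4.447e+02, -3.427e+02,  6.800e+00,  2.000e-01,  1.500e+00]), 606) scene (array([ 448.2, -346.1,   55.4,   -0.7,    0.9]), 747)
junction_box table z [-2.8 25.5 41.5]
  bb [ 401. -244.    5.] [ 482. -172.   45.]
carton table z [-2.7 26.8 43.7]
  bb [402.  31.   6.] [484.  96.  47.]
tray_elbow 505 [623.  264.4] [129.5 129.6] 86.0 top (array([6.232e+02, 2.645e+02, 3.563e+02, 6.000e-01, 5.000e-01]), 505) scene (array([ 6.241e+02,  2.632e+02,  3.563e+02, -6.000e-01,  7.000e-01]), 621)
tray_tee 460 [618.7  81.6] [137.6 127.8] 3.5 top (array([6.157e+02, 8.110e+01, 3.600e+00, 7.000e-01, 6.000e-01]), 460) scene (array([616.7,  80.2,   3.5,  -0.7,   0.7]), 688)
tray_socket 476 [630. -92.] [130.  128.3] 4.5 top (array([ 6.301e+02, -9.190e+01,  4.300e+00,  9.000e-01,  6.000e-01]), 476) scene (array([ 6.31e+02, -9.27e+01,  4.40e+00, -6.00e-01,  6.00e-01]), 900)
tray_flange 528 [ 615.3 -258.8] [129.6 129.3] 1.0 top (array([ 6.157e+02, -2.589e+02,  6.000e-01,  9.000e-01,  5.000e-01]), 528) scene (array([ 6.166e+02, -2.626e+02,  8.000e-01, -2.000e-01,  8.000e-01]), 1062)
```

Request:
servo_tool --commands '[34, -19, 8, 0, 0, 0, 34, -19, 8, 0, 0, 0, 34, -19, 8, 0, 0, 0, 34, -19, 8, 0, 0, 0, 34, -19, 8, 0, 0, 0, 34, -19, 8, 0, 0, 0, 34, -19, 8, 0, 0, 0, 30, -19, 8, 0, 0, 0, 0, 0, 0, 0, 0, 0]' --jaw 70 --newtons 50

```text
time_s: 1.5
tool_pos: [0.4506, -0.3397, 0.1306]
tool_rot: [-179.8, -0.1, 24.5]
force: [0.8, 0.5, 0.7]
grip_width: 0.0699
```

```bash
cat > go.py <<'E'
import sys
from h import *
# go.py x y z [yaw]  (mm, deg) -> remaining shift in current tool axes; yaw turn remaining
def go(t):
    o=monitor.get_obs();p=np.array(o['tool_pos'])*1e3
    R=Rn.from_euler('xyz',o['tool_rot'],degrees=True)
    d=R.inv().apply(np.array(t[:3])-p)
    yw=t[3] if len(t)>3 else o['tool_rot'][2]
    rt=(R.inv()*Rn.from_euler('xyz',[180,0,yw],degrees=True)).as_rotvec(degrees=True)
    # shift expressed in the target-yaw tool axes
    d2=Rn.from_euler('xyz',[180,0,yw],degrees=True).inv().apply(np.array(t[:3])-p)
    print('t',round(o['time_s'],2),'pos',p.round(1),'rot',np.round(o['tool_rot'],1),'F',np.round(o['force'],1),'w',round(o['grip_width']*1e3,1))
    print('shift now-axes',d.round(1),'target-axes',d2.round(1),'turn',rt.round(1))
if __name__=='__main__': go([float(a) for a in sys.argv[1:]])
E
python3 - <<'E'
from go import *
from fit import *
go([446.5,-344.4,10])
o=monitor.get_obs();im,d=read_camera('wrist');save('w1.png',im)
W=pts('wrist',d,o).reshape(-1,3);c=np.array([.4465,-.3444])
Q=W[(np.abs(W[:,:2]-c).max(1)<.055)&(W[:,2]>.004)&(W[:,2]<.06)&(d.ravel()>.05)]
print(fit('flange',Q))
E
```

```text
t 1.5 pos [ 450.6 -339.7  130.6] rot [-1.798e+02 -1.000e-01  2.450e+01] F [0.8 0.5 0.7] w 69.9
shift now-axes [ -5.9   3.  120.6] target-axes [ -5.6   2.6 120.6] turn [-0.2 -0.1  0. ]
(array([ 451.2, -343. ,   15.5,    0.9,    0.9]), 3297)
```

Request:
servo_tool --commands '[-1, 1.5, 30, 0, 0, 0, -1, 1.5, 40, 0, 0, 0, 0, 0, 30, 0, 0, 0, 0, 0, 13, 0, 0, 0, 0, 0, 7, 0, 0, 0, 0, 0, 0, 0, 0, 0]'

```text
time_s: 2.15
tool_pos: [0.4463, -0.3507, 0.0116]
tool_rot: [180.0, 0.0, 23.9]
force: [-0.0, 0.6, -0.2]
grip_width: 0.07
```

View pics/w1.png

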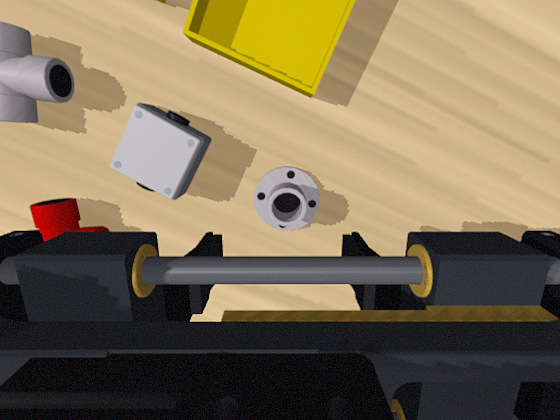

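Request:
servo_tool --commands '[0, 0, 0, 0, 0, 0, 0, 0, 0, 0, 0, 0, 0, 0, 0, 0, 0, 0, 0, 0, 0, 0, 0, 0, 0, 0, 0, 0, 0, 0]' --jaw 30

```text
time_s: 2.65
tool_pos: [0.4457, -0.3476, 0.0116]
tool_rot: [-179.8, 0.0, 24.0]
force: [-3.3, 5.3, 7.4]
grip_width: 0.038
```

Request:
servo_tool --commands '[0, 0, -5, 0, 0, 0, 0, 0, -15, 0, 0, 0, 0, 0, -10, 0, 0, 0, 0, 0, 0, 0, 0, 0, 0, 0, 0, 0, 0, 0]'

```text
time_s: 3.15
tool_pos: [0.4466, -0.3504, 0.0421]
tool_rot: [179.9, -0.0, 23.9]
force: [-0.3, 0.1, -0.7]
grip_width: 0.03
```

Run:
```python
from go import *
from fit import *
go([616,-260.8,70])
o=monitor.get_obs();im,d=read_camera('wrist');save('w2.png',im);np.savez('w2.npz',im=im,d=d)
```

```text
t 3.15 pos [ 446.6 -350.4   42.1] rot [179.9  -0.   23.9] F [-0.3  0.1 -0.7] w 30.0
shift now-axes [191.2 -13.1 -27.9] target-axes [191.1 -13.1 -27.9] turn [ 0.1 -0.  -0. ]
```

View pics/w2.png

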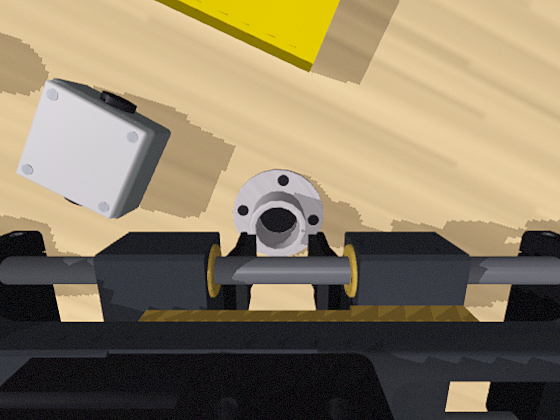

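Run:
```python
from go import *
from fit import *
o=monitor.get_obs();im,d=read_camera('wrist')
W=pts('wrist',d,o).reshape(-1,3);c=np.array([.457,-.343])
Q=W[(np.abs(W[:,:2]-c).max(1)<.05)&(W[:,2]>.004)&(W[:,2]<.06)&(d.ravel()>.05)]
# drop gripper pixels
v=np.repeat(np.arange(420),560)[(np.abs(W[:,:2]-c).max(1)<.05)&(W[:,2]>.004)&(W[:,2]<.06)&(d.ravel()>.05)]
f=fit('flange',Q[v<228]);print(f)
im,d=read_camera('top');Wt=pts('top',d).reshape(-1,3)
Q=Wt[(np.abs(Wt[:,:2]-c).max(1)<.05)&(Wt[:,2]>.004)&(Wt[:,2]<.025)&(d.ravel()>.05)]
print(len(Q), fit('flange',Q))
go([f[0][0],f[0][1],10])
```

```text
(array([ 448.4, -346.2,  248.8,    1.2,    0.7]), 4443)
  return _methods._mean(a, axis=axis, dtype=dtype,
  ret = um.true_divide(
Traceback (most recent call last):
  File "fit.py", line 30, in fit
    r=least_squares(f,[c[0],c[1],np.radians(y0),0],loss='soft_l1',f_scale=.003,x_scale=[.01,.01,.1,.01])
ValueError: Initial guess is outside of provided bounds
```

Run:
```python
from go import *
from fit import *
a=np.load('w2.npz');o=monitor.get_obs();d=a['d']
ci=camera_info('wrist');K=np.array(ci['camera_matrix']);T=np.array(ci['T_tool_cam'])
v,u=np.mgrid[0:420,0:560]
P=np.stack([(u-K[0,2])/K[0,0]*d,(v-K[1,2])/K[1,1]*d,d],-1)@T[:3,:3].T+T[:3,3]
P*=1e3
for r in (225,232,236,240,250,260,270,290,305):
    print(r,[(c,P[r,c].round().astype(int).tolist()) for c in (215,228,235,240,246,255,278,300,308,315,325,335)])
im,d=read_camera('scene');save('s2.png',im)
```

```text
225 [(215, [-8, -55, 41]), (228, [-8, -45, 41]), (235, [-6, -38, 35]), (240, [-6, -34, 35]), (246, [-5, -29, 34]), (255, [5, -19, 3]), (278, [-5, -3, 34]), (300, [5, 12, 2]), (308, [-5, 21, 34]), (315, [-6, 26, 35]), (325, [-8, 35, 42]), (335, [-8, 44, 42])]
232 [(215, [38, -21, -104]), (228, [-14, -45, 43]), (235, [-14, -39, 42]), (240, [12, -24, -30]), (246, [11, -21, -29]), (255, [0, -19, 2]), (278, [-12, -3, 35]), (300, [1, 12, 1]), (308, [-12, 21, 35]), (315, [-12, 26, 35]), (325, [-13, 35, 41]), (335, [-14, 44, 41])]
236 [(215, [38, -20, -107]), (228, [-18, -45, 42]), (235, [-18, -39, 42]), (240, [12, -23, -36]), (246, [11, -20, -35]), (255, [10, -15, -32]), (278, [-11, -3, 24]), (300, [-2, 12, 0]), (308, [10, 15, -32]), (315, [10, 19, -32]), (325, [-17, 36, 42]), (335, [-18, 44, 42])]
240 [(215, [37, -20, -107]), (228, [-21, -45, 41]), (235, [-21, -39, 42]), (240, [11, -23, -41]), (246, [10, -20, -38]), (255, [8, -15, -33]), (278, [-11, -3, 15]), (300, [-5, 12, 2]), (308, [8, 15, -33]), (315, [10, 18, -38]), (325, [11, 23, -42]), (335, [-21, 44, 41])]
250 [(215, [36, -19, -112
[... 659 characters left out ...]
5, [31, -8, -115]), (278, [31, -1, -115]), (300, [31, 5, -116]), (308, [31, 7, -115]), (315, [31, 9, -115]), (325, [31, 12, -115]), (335, [31, 15, -115])]
290 [(215, [25, -19, -115]), (228, [11, -20, -92]), (235, [69, 0, -190]), (240, [2, -18, -77]), (246, [2, -15, -77]), (255, [-68, -24, 42]), (278, [-67, -4, 41]), (300, [-67, 16, 41]), (308, [-68, 23, 42]), (315, [-1, 15, -71]), (325, [2, 18, -77]), (335, [12, 19, -93])]
305 [(215, [19, -20, -113]), (228, [6, -20, -94]), (235, [-4, -20, -79]), (240, [-5, -18, -78]), (246, [-5, -16, -77]), (255, [-82, -24, 41]), (278, [-82, -4, 41]), (300, [-82, 16, 41]), (308, [-82, 23, 41]), (315, [-8, 15, -73]), (325, [-5, 18, -77]), (335, [5, 20, -93])]
```

View pics/s2.png

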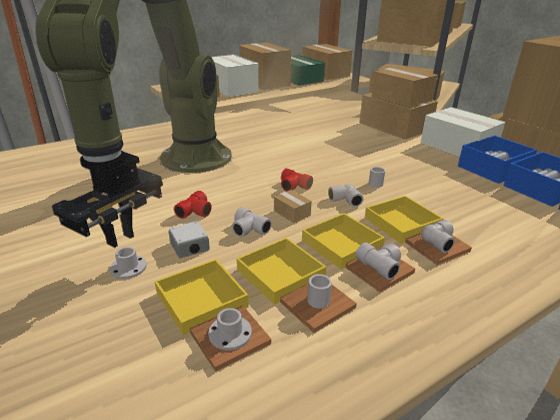

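Run:
```python
from go import *
o=monitor.get_obs();print(o['tool_pos'],o['qpos'].round(1))
im,d=read_camera('scene');W=pts('scene',d)
g=(im.max(-1)<70)&(d>0)
Q=W[g]*1e3
Q=Q[(np.hypot(Q[:,0]-446,Q[:,1]+350)<80)&(Q[:,2]>48)]
Q=Q[np.argsort(Q[:,2])];print(Q[:400:20].round())
a=np.load('w2.npz');d=a['d']
P=pts('wrist',d,o)*1e3
R=Rn.from_euler('xyz',o['tool_rot'],degrees=True)
q=R.inv().apply((P-o['tool_pos']*1e3).reshape(-1,3))
m=(q[:,2]<-8)&(np.abs(q[:,0])<14)&(np.abs(q[:,1])<40);q=q[m];q=q[np.argsort(-q[:,2])];print(q[:400:20].round())
```

```text
[ 0.44595125 -0.34973723  0.04089447] [ 48.   16.4 -14.4 104.8   4.7  59.5 -34.3]
[[ 463. -365.   68.]
 [ 442. -335.   73.]
 [ 447. -326.   75.]
 [ 445. -329.   77.]
 [ 447. -327.   80.]
 [ 468. -367.   83.]
 [ 437. -337.   85.]
 [ 451. -375.   88.]
 [ 448. -328.   90.]
 [ 440. -333.   92.]
 [ 452. -376.   95.]
 [ 467. -366.   98.]
 [ 441. -336.  101.]
 [ 464. -366.  103.]
 [ 440. -337.  105.]
 [ 451. -379.  107.]
 [ 450. -327.  110.]
 [ 444. -321.  112.]
 [ 464. -364.  114.]
 [ 465. -368.  115.]]
[[ 11.  21. -27.]
 [ 10.  15. -28.]
 [ 11.  20. -29.]
 [ 10. -17. -30.]
 [ 11. -21. -31.]
 [ 10. -17. -32.]
 [  4.  15. -33.]
 [  7. -15. -33.]
 [ 10. -17. -34.]
 [ 12.  21. -34.]
 [ 10.  16. -35.]
 [ 10.  19. -36.]
 [ 12. -20. -37.]
 [ 12. -21. -38.]
 [ 10. -20. -38.]
 [ 11. -24. -39.]
 [  6.  15. -39.]
 [ 12. -21. -40.]
 [ 12.  21. -41.]
 [ 11. -24. -41.]]
```

The fingers closed above the hub and the flange did not move. Both cameras put the real fingertips about 30 mm behind the reported TCP, i.e. at z≈70 mm while the TCP reads 41 mm. From here I'll allow for that offset and check it on the way down.

Request:
servo_tool --commands '[1, -0.5, 0, 0, 0, 0, 1, -0.5, 0, 0, 0, 0, 1, -1, 0, 0, 0, 0, 0.5, 0, 5, 0, 0, 0, 0, 0, 5, 0, 0, 0, 0, 0, 15, 0, 0, 0, 0, 0, 15, 0, 0, 0, 0, 0, 10, 0, 0, 0, 0, 0, 0, 0, 0, 0]' --jaw 65

```text
time_s: 4.3
tool_pos: [0.447, -0.3455, -0.0112]
tool_rot: [-179.8, 0.1, 23.9]
force: [-1.3, 1.1, -0.3]
grip_width: 0.065
```

Run:
```python
from go import *
go([448.4,-346.2,-17])
o=monitor.get_obs();im,d=read_camera('scene');save('s3.png',cv2.resize(im[180:320,40:240],None,fx=3,fy=3))
im,d=read_camera('wrist');save('w3.png',im)
```

```text
t 4.3 pos [ 447.  -345.5  -11.2] rot [-1.798e+02  1.000e-01  2.390e+01] F [-1.3  1.1 -0.3] w 65.0
shift now-axes [1.  1.2 5.8] target-axes [1.  1.2 5.8] turn [-0.2  0.1 -0. ]
```

View pics/s3.png

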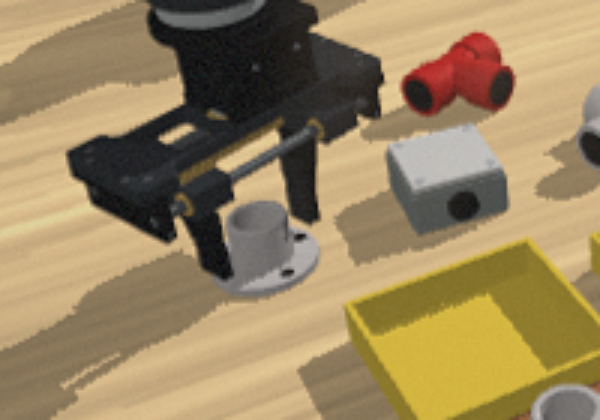

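View pics/w3.png

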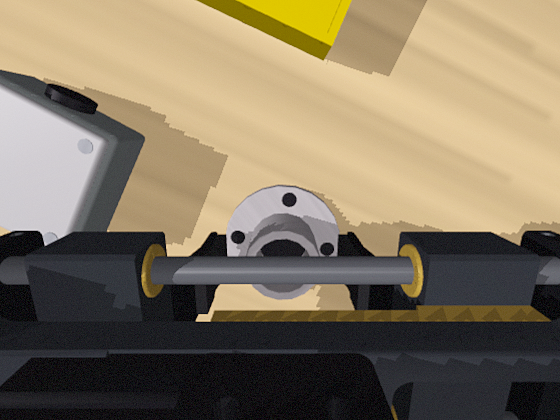

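The fingers straddle the hub, just above the disc, so the offset is confirmed.

Request:
servo_tool --commands '[0.5, 0.5, 3, 0, 0, 0, 0, 0, 0, 0, 0, 0, 0, 0, 0, 0, 0, 0, 0, 0, 0, 0, 0, 0, 0, 0, 0, 0, 0, 0, 0, 0, 0, 0, 0, 0, 0, 0, 0, 0, 0, 0]' --jaw 25 --newtons 50

```text
time_s: 5.1
tool_pos: [0.4493, -0.3465, -0.0113]
tool_rot: [-180.0, 0.0, 23.9]
force: [-2.8, 3.4, 3.9]
grip_width: 0.0394
```

Request:
servo_tool --commands '[0, 0, -10, 0, 0, 0, 0, 0, -25, 0, 0, 0, 0, 0, -25, 0, 0, 0, 0, 0, 0, 0, 0, 0]'

```text
time_s: 5.5
tool_pos: [0.4518, -0.3493, 0.0518]
tool_rot: [179.6, -0.2, 23.9]
force: [0.5, -0.0, -4.8]
grip_width: 0.0393
```

```bash
python3 go.py 616 -260.8 45
```

```text
t 5.5 pos [ 451.8 -349.3   51.8] rot [179.6  -0.2  23.9] F [ 0.5 -0.  -4.8] w 39.3
shift now-axes [185.9 -14.3   7.2] target-axes [186.  -14.3   6.8] turn [ 0.4 -0.2 -0. ]
```

Request:
servo_tool --commands '[30, -2, 0, 0, 0, 0, 40, -3, 0, 0, 0, 0, 40, -3, 0, 0, 0, 0, 40, -3, 0, 0, 0, 0, 26, -2, 0, 0, 0, 0, 8, -1, 0, 0, 0, 0, 0, 0, 0, 0, 0, 0, 0, 0, 0, 0, 0, 0]'

```text
time_s: 6.3
tool_pos: [0.6099, -0.2609, 0.047]
tool_rot: [-180.0, 0.2, 23.9]
force: [-0.5, -0.5, -4.6]
grip_width: 0.0389
```

Run:
```python
from go import *
from fit import *
go([616,-260.8,-5])
o=monitor.get_obs();im,d=read_camera('wrist');save('w4.png',im)
```

```text
t 6.3 pos [ 609.9 -260.9   47. ] rot [-180.     0.2   23.9] F [-0.5 -0.5 -4.6] w 38.9
shift now-axes [ 5.8  2.4 51.9] target-axes [ 5.6  2.4 52. ] turn [-0.   0.2 -0. ]
```

View pics/w4.png

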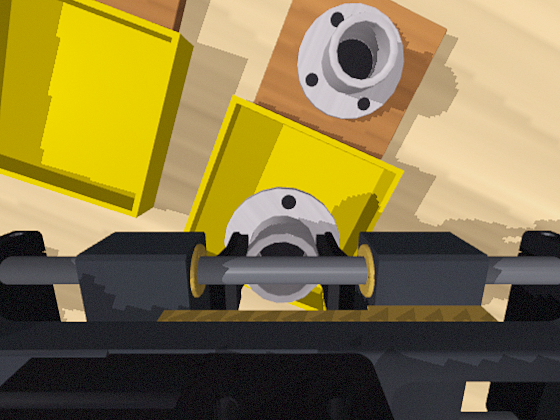

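The flange hangs level over its tray, with the matching flange sample at (360,60) just beyond it. Lowering now.

Request:
servo_tool --commands '[3, 1, 14, 0, 0, 0, 3, 1, 16, 0, 0, 0, 0, 0, 12, 0, 0, 0, 0, 0, 6, 0, 0, 0, 0, 0, 3, 0, 0, 0, 0, 0, 2, 0, 0, 0, 0, 0, 0, 0, 0, 0]'

```text
time_s: 7.05
tool_pos: [0.6184, -0.2591, -0.0044]
tool_rot: [180.0, -0.0, 23.9]
force: [-0.1, 0.0, -4.1]
grip_width: 0.0393
```

Request:
servo_tool --commands '[0, 0, 1, 0, 0, 0, 0, 0, 1, 0, 0, 0, 0, 0, 0, 0, 0, 0]'

```text
time_s: 7.35
tool_pos: [0.6183, -0.259, -0.0063]
tool_rot: [180.0, -0.0, 23.9]
force: [-0.3, -0.2, -3.8]
grip_width: 0.0392
```

Request:
servo_tool --commands '[0, 0, 1.5, 0, 0, 0, 0, 0, 1.5, 0, 0, 0, 0, 0, 0, 0, 0, 0]'

```text
time_s: 7.65
tool_pos: [0.6185, -0.2592, -0.0073]
tool_rot: [180.0, -0.0, 23.9]
force: [-4.0, 1.4, 6.1]
grip_width: 0.0395
```

Request:
servo_tool --commands '[0, 0, 1, 0, 0, 0, 0, 0, 1, 0, 0, 0, 0, 0, 0, 0, 0, 0]'

```text
time_s: 7.95
tool_pos: [0.6186, -0.2592, -0.0073]
tool_rot: [179.9, 0.0, 23.9]
force: [-8.1, 1.8, 15.4]
grip_width: 0.0392
```

Request:
servo_tool --commands '[0, 0, -1.5, 0, 0, 0, 0, 0, 0, 0, 0, 0, 0, 0, 0, 0, 0, 0, 0, 0, 0, 0, 0, 0]' --jaw 62

```text
time_s: 8.35
tool_pos: [0.6185, -0.2591, -0.0101]
tool_rot: [180.0, -0.0, 23.9]
force: [0.1, 0.8, 0.2]
grip_width: 0.0596
```

Request:
servo_tool --commands '[0, 0, -20, 0, 0, 0, 0, 0, -40, 0, 0, 0, 0, 0, -30, 0, 0, 0]' --jaw 87

```text
time_s: 8.65
tool_pos: [0.6186, -0.259, 0.0812]
tool_rot: [180.0, -0.0, 23.9]
force: [0.8, -0.2, 0.2]
grip_width: 0.0779
```

Run:
```python
from go import *
import numpy as np
a=np.radians(198)
def w(x,y): return 455.2+np.cos(a)*x-np.sin(a)*y, -68+np.sin(a)*x+np.cos(a)*y
print(w(0,1.5))
g=w(0,1.5)
go([g[0],g[1],60]); 
for y in (18,-162): go([g[0],g[1],60,y])
```

```text
(np.float64(455.6635254915624), np.float64(-69.42658477444273))
t 8.65 pos [ 618.6 -259.    81.2] rot [180.   -0.   23.9] F [ 0.8 -0.2  0.2] w 77.9
shift now-axes [ -72.  -239.4   21.1] target-axes [ -72.  -239.4   21.2] turn [ 0. -0. -0.]
t 8.65 pos [ 618.6 -259.    81.2] rot [180.   -0.   23.9] F [ 0.8 -0.2  0.2] w 77.9
shift now-axes [ -72.  -239.4   21.1] target-axes [ -96.4 -230.6   21.2] turn [ 0.  -0.   5.9]
t 8.65 pos [ 618.6 -259.    81.2] rot [180.   -0.   23.9] F [ 0.8 -0.2  0.2] w 77.9
shift now-axes [ -72.  -239.4   21.1] target-axes [ 96.4 230.6  21.2] turn [   0.     0.  -174.1]
```

Request:
servo_tool --commands '[0, 0, 0, 0, 0, 5.9, -16, -38, 0, 0, 0, 0, -16, -38, 0, 0, 0, 0, -16, -39, 0, 0, 0, 0, -16, -39, 0, 0, 0, 0, -16, -39, 5, 0, 0, 0, -16, -38, 5, 0, 0, 0, 0, 0, 10, 0, 0, 0, 0, 0, 0, 0, 0, 0, 0, 0, 0, 0, 0, 0]'

```text
time_s: 9.65
tool_pos: [0.4562, -0.0698, 0.0602]
tool_rot: [180.0, -0.0, 18.0]
force: [0.6, 1.2, 0.3]
grip_width: 0.0872
```

Run:
```python
from go import *
from fit import *
go([455.7,-69.4,-29,18])
o=monitor.get_obs();im,d=read_camera('wrist');save('w5.png',im)
W=pts('wrist',d,o).reshape(-1,3);c=np.array([.4552,-.068]);v=np.repeat(np.arange(420),560)
m=(np.abs(W[:,:2]-c).max(1)<.055)&(W[:,2]>.004)&(W[:,2]<.05)&(d.ravel()>.05)&(v<232)
print(fit('tee',W[m]))
```

```text
t 9.65 pos [456.2 -69.8  60.2] rot [180.  -0.  18.] F [0.6 1.2 0.3] w 87.2
shift now-axes [-0.4 -0.6 89.2] target-axes [-0.3 -0.6 89.2] turn [ 0. -0. -0.]
(array([ 4.560e+02, -6.710e+01,  1.976e+02,  4.000e-01,  4.000e-01]), 4926)
```

View pics/w5.png

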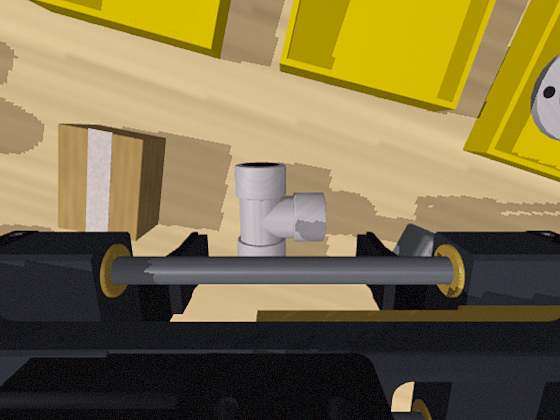

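Request:
servo_tool --commands '[0.7, -1.2, 15, 0, 0, 0, 0, 0, 25, 0, 0, 0, 0, 0, 20, 0, 0, 0, 0, 0, 13, 0, 0, 0, 0, 0, 8, 0, 0, 0, 0, 0, 4, 0, 0, 0, 0, 0, 0, 0, 0, 0]'

```text
time_s: 10.4
tool_pos: [0.456, -0.0678, -0.0251]
tool_rot: [-180.0, -0.0, 18.0]
force: [-0.4, -0.3, 0.8]
grip_width: 0.0866
```

Request:
servo_tool --commands '[0, 0, 0, 0, 0, 0, 0, 0, 0, 0, 0, 0, 0, 0, 0, 0, 0, 0, 0, 0, 0, 0, 0, 0, 0, 0, 0, 0, 0, 0, 0, 0, 0, 0, 0, 0]' --jaw 45 --newtons 55

```text
time_s: 11.0
tool_pos: [0.4564, -0.0683, -0.0245]
tool_rot: [179.9, -0.1, 18.0]
force: [0.7, -2.3, 2.2]
grip_width: 0.0663
```

Width is 66 mm against about 67 expected. Lifting.

Request:
servo_tool --commands '[0, 0, -8, 0, 0, 0, 0, 0, -22, 0, 0, 0, 0, 0, -25, 0, 0, 0, 0, 0, -10, 0, 0, 0, 0, 0, 0, 0, 0, 0]'

```text
time_s: 11.5
tool_pos: [0.4564, -0.0676, 0.0409]
tool_rot: [179.9, -0.1, 18.0]
force: [0.7, -0.1, -3.9]
grip_width: 0.066
```

Run:
```python
from go import *
a=np.radians(3.5)
# target: tee origin at tray centre; grasp pt = origin+1.5 along tee y
for yaw in (18,3.5): 
    r=np.radians(yaw-90); go([616.2+1.5*np.cos(r),80.6+1.5*np.sin(r),40,yaw])
im,d=read_camera('wrist');save('w6.png',im)
```

```text
t 11.5 pos [456.4 -67.6  40.9] rot [ 1.799e+02 -1.000e-01  1.800e+01] F [ 0.7 -0.1 -3.9] w 66.0
shift now-axes [197.8 -89.9   1.2] target-axes [197.7 -90.1   0.9] turn [ 0.1 -0.1  0. ]
t 11.5 pos [456.4 -67.6  40.9] rot [ 1.799e+02 -1.000e-01  1.800e+01] F [ 0.7 -0.1 -3.9] w 66.0
shift now-axes [197.4 -90.    1.2] target-axes [ 168.5 -136.6    0.9] turn [ 0.1 -0.1 14.5]
```

View pics/w6.png

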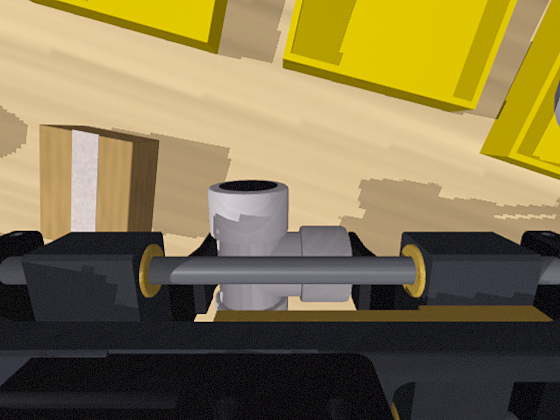

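Request:
servo_tool --commands '[0, 0, 0, 0, 0, 7.25, 0, 0, 0, 0, 0, 7.25, 24, -20, 0, 0, 0, 0, 34, -27, 0, 0, 0, 0, 34, -27, 0, 0, 0, 0, 34, -27, 0, 0, 0, 0, 26, -22, 0, 0, 0, 0, 16, -14, 0, 0, 0, 0, 0, 0, 0, 0, 0, 0, 0, 0, 0, 0, 0, 0]'

```text
time_s: 12.55
tool_pos: [0.6131, 0.0795, 0.0376]
tool_rot: [180.0, 0.3, 3.6]
force: [-0.3, -0.3, -4.2]
grip_width: 0.0663
```

Run:
```python
from go import *
r=np.radians(3.5-90); go([616.2+1.5*np.cos(r),80.6+1.5*np.sin(r),-20,3.5])
im,d=read_camera('wrist');save('w7.png',im)
```

```text
t 12.55 pos [613.1  79.5  37.6] rot [180.    0.3   3.6] F [-0.3 -0.3 -4.2] w 66.3
shift now-axes [ 3.4  0.6 57.6] target-axes [ 3.2  0.6 57.6] turn [0.  0.3 0.1]
```

View pics/w7.png

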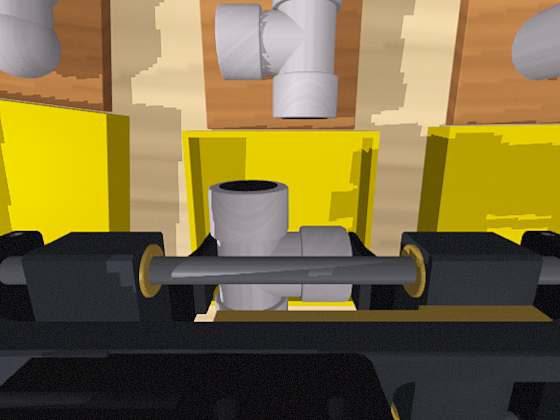

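Tee is over the tray with the tee sample beyond it. Lowering.

Request:
servo_tool --commands '[2, 0.5, 14, 0, 0, 0, 1, 0, 16, 0, 0, 0, 0, 0, 14, 0, 0, 0, 0, 0, 6, 0, 0, 0, 0, 0, 3, 0, 0, 0, 0, 0, 2, 0, 0, 0, 0, 0, 0, 0, 0, 0]'

```text
time_s: 13.3
tool_pos: [0.6182, 0.0792, -0.0149]
tool_rot: [-180.0, -0.0, 3.5]
force: [-0.2, -0.6, -3.5]
grip_width: 0.0661
```

Request:
servo_tool --commands '[0, 0, 1, 0, 0, 0, 0, 0, 1, 0, 0, 0, 0, 0, 1, 0, 0, 0, 0, 0, 0, 0, 0, 0]'

```text
time_s: 13.7
tool_pos: [0.6179, 0.0791, -0.0181]
tool_rot: [180.0, 0.0, 3.5]
force: [-1.1, 0.0, -3.1]
grip_width: 0.0661
```

Request:
servo_tool --commands '[0, 0, 1, 0, 0, 0, 0, 0, 1, 0, 0, 0, 0, 0, 1, 0, 0, 0, 0, 0, 0, 0, 0, 0]'

```text
time_s: 14.1
tool_pos: [0.618, 0.0791, -0.0204]
tool_rot: [180.0, -0.0, 3.5]
force: [-2.2, -1.0, 1.8]
grip_width: 0.0663
```

Request:
servo_tool --commands '[0, 0, 1, 0, 0, 0, 0, 0, 1, 0, 0, 0, 0, 0, 0, 0, 0, 0]'

```text
time_s: 14.4
tool_pos: [0.618, 0.0791, -0.0205]
tool_rot: [179.9, 0.0, 3.5]
force: [-7.1, -2.0, 14.2]
grip_width: 0.0663
```

Request:
servo_tool --commands '[0, 0, -1.5, 0, 0, 0, 0, 0, 0, 0, 0, 0, 0, 0, 0, 0, 0, 0]' --jaw 76

```text
time_s: 14.7
tool_pos: [0.6185, 0.0792, -0.0215]
tool_rot: [-180.0, -0.1, 3.5]
force: [-0.2, -0.6, 0.2]
grip_width: 0.0751
```

Request:
servo_tool --commands '[0, 0, -15, 0, 0, 0, 0, 0, -30, 0, 0, 0, 0, 0, -40, 0, 0, 0, 0, 0, 0, 0, 0, 0]'

```text
time_s: 15.1
tool_pos: [0.6228, 0.0803, 0.0706]
tool_rot: [-180.0, -0.7, 3.5]
force: [0.7, 0.1, -1.1]
grip_width: 0.0759
```

Run:
```python
from go import *
from fit import *
im,d=read_camera('wrist');save('w8.png',im)
a=np.radians(254.5);ex=np.array([np.cos(a),np.sin(a)]);ey=np.array([-ex[1],ex[0]]);c=np.array([467.6,215.5])
# collar of +x leg: local (-15+36,-15), jaws along local y ; collar of +y leg: local (-15,21), jaws along local x
for n,g,da in(('x',c+21*ex-15*ey,254.5+90),('y',c-15*ex+21*ey,254.5)):
    for k in (0,180,-180,-360):
        yaw=da+90+k
        if -130<yaw<=130: print(n,g);go([g[0],g[1],60,yaw])
print(np.degrees(np.arctan2(215,467)))
```

```text
x [447.5335373  199.27233612]
t 15.15 pos [621.   79.8  67.9] rot [-180.    -0.4    3.5] F [ 0.3 -0.1 -0.5] w 76.2
shift now-axes [-165.9 -129.9    6.6] target-axes [  68.7 -199.1    7.9] turn [  0.3  -0.4 -71. ]
y [491.84481516 224.3424509 ]
t 15.15 pos [621.   79.8  67.9] rot [-180.    -0.4    3.5] F [ 0.3 -0.1 -0.5] w 76.2
shift now-axes [-120.1 -152.2    7. ] target-axes [-163.1 -104.7    7.9] turn [-0.1 -0.4 19. ]
24.72065471966837
```

View pics/w8.png

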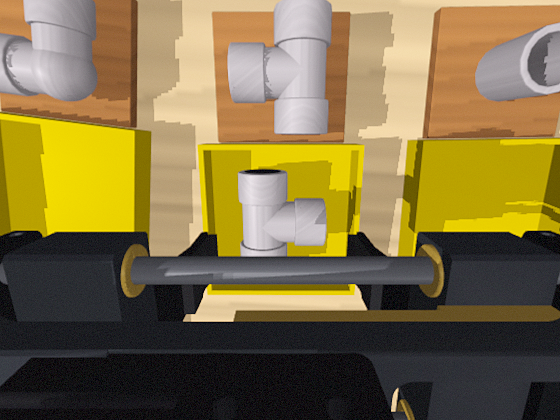

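Tee sits flat in its tray. On to the elbow.

Request:
servo_tool --commands '[0, 0, 0, 0, 0, 6.3, 0, 0, 0, 0, 0, 6.4, 0, 0, 0, 0, 0, 6.3, -26, -17, 0, 0, 0, 0, -34, -22, 0, 0, 0, 0, -35, -22, 0, 0, 0, 0, -35, -22, 0, 0, 0, 0, -26, -17, 0, 0, 0, 0, -7, -5, 0, 0, 0, 0, 0, 0, 0, 0, 0, 0]' --jaw 66

```text
time_s: 16.15
tool_pos: [0.4878, 0.2248, 0.0632]
tool_rot: [180.0, 0.0, -15.3]
force: [0.3, -0.1, 1.5]
grip_width: 0.0657
```

Request:
servo_tool --commands '[0, 0, 0, 0, 0, 0, 0, 0, 0, 0, 0, 0]'

```text
time_s: 16.35
tool_pos: [0.49, 0.222, 0.0632]
tool_rot: [180.0, -0.0, -15.6]
force: [-0.6, -0.3, 0.2]
grip_width: 0.0663
```

Run:
```python
from go import *
from fit import *
o=monitor.get_obs();im,d=read_camera('wrist');save('w9.png',im)
W=pts('wrist',d,o).reshape(-1,3);c=np.array([.4676,.2155]);v=np.repeat(np.arange(420),560)
m=(np.abs(W[:,:2]-c).max(1)<.052)&(W[:,2]>.004)&(W[:,2]<.05)&(d.ravel()>.05)&(v<232)
f=fit('elbow',W[m]);print(f)
f=f[0];a=np.radians(f[2]);ex=np.array([np.cos(a),np.sin(a)]);ey=np.array([-ex[1],ex[0]])
g=f[:2]-15*ex+21*ey;print(g);go([g[0],g[1],-26,f[2]-270])
```

```text
(array([5.013e+02, 2.019e+02, 3.445e+02, 2.000e-01, 1.400e+00]), 1905)
[492.4575491  226.14481516]
t 16.4 pos [489.9 222.1  63.2] rot [180.   -0.  -15.6] F [-0.   0.3 -0.6] w 65.9
shift now-axes [ 1.3 -4.6 89.2] target-axes [ 4.5  1.4 89.2] turn [  0.    0.  -90.1]
```

View pics/w9.png

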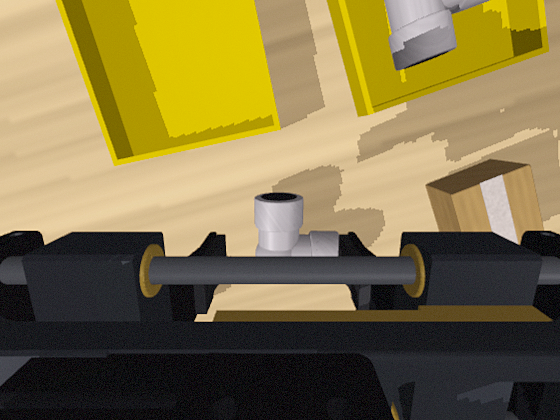

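The vertical leg's collar, around (278,215), is centred between the fingers. That fit fell into the wrong local minimum, so I'm refitting with a yaw prior.

Run:
```python
from go import *
from fit import *
o=monitor.get_obs();im,d=read_camera('wrist')
W=pts('wrist',d,o).reshape(-1,3);c=np.array([.4676,.2155]);v=np.repeat(np.arange(420),560)
m=(np.abs(W[:,:2]-c).max(1)<.06)&(W[:,2]>.004)&(W[:,2]<.05)&(d.ravel()>.05)&(v<256)&(im.reshape(-1,3).min(1)>70)
f=fit('elbow',W[m],yaws=[250,258]);print(f)
f=f[0];a=np.radians(f[2]);ex=np.array([np.cos(a),np.sin(a)]);ey=np.array([-ex[1],ex[0]])
g=f[:2]-15*ex+21*ey;print(g);go([g[0],g[1],-26,f[2]-270])
```

```text
(array([4.689e+02, 2.162e+02, 2.535e+02, 6.000e-01, 4.000e-01]), 3611)
[493.2954446  224.61797378]
t 16.45 pos [489.8 222.4  63.2] rot [180.    0.  -15.6] F [ 0.3 -0.  -0.2] w 66.1
shift now-axes [ 2.8 -3.2 89.2] target-axes [ 2.8 -3.2 89.2] turn [0.  0.  0.9]
```

Request:
servo_tool --commands '[1, -1.5, 15, 0, 0, 0.9, 0.5, -1.5, 25, 0, 0, 0, 0, 0, 22, 0, 0, 0, 0, 0, 14, 0, 0, 0, 0, 0, 9, 0, 0, 0, 0, 0, 4, 0, 0, 0, 0, 0, 0, 0, 0, 0]'

```text
time_s: 17.15
tool_pos: [0.4913, 0.2264, -0.0256]
tool_rot: [-180.0, -0.0, -16.4]
force: [0.7, 0.2, -0.0]
grip_width: 0.066
```

Request:
servo_tool --commands '[0, 0, 0, 0, 0, 0, 0, 0, 0, 0, 0, 0, 0, 0, 0, 0, 0, 0, 0, 0, 0, 0, 0, 0, 0, 0, 0, 0, 0, 0, 0, 0, 0, 0, 0, 0]' --jaw 25 --newtons 55

```text
time_s: 17.75
tool_pos: [0.4914, 0.2259, -0.0253]
tool_rot: [180.0, -0.0, -16.4]
force: [0.2, -1.5, 2.5]
grip_width: 0.0389
```

Request:
servo_tool --commands '[0, 0, -6, 0, 0, 0, 0, 0, -20, 0, 0, 0, 0, 0, -25, 0, 0, 0, 0, 0, -15, 0, 0, 0, 0, 0, 0, 0, 0, 0]'

```text
time_s: 18.25
tool_pos: [0.4927, 0.2272, 0.0426]
tool_rot: [-179.8, -0.2, -16.4]
force: [0.2, 0.2, -3.4]
grip_width: 0.0386
```

Run:
```python
from go import *
go([647.8,272.6,-20])
im,d=read_camera('wrist');save('w10.png',im)
```

```text
t 18.25 pos [492.7 227.2  42.6] rot [-179.8   -0.2  -16.4] F [ 0.2  0.2 -3.4] w 38.6
shift now-axes [135.8 -87.   63.3] target-axes [136.  -87.2  62.6] turn [-0.2 -0.2  0. ]
```

View pics/w10.png

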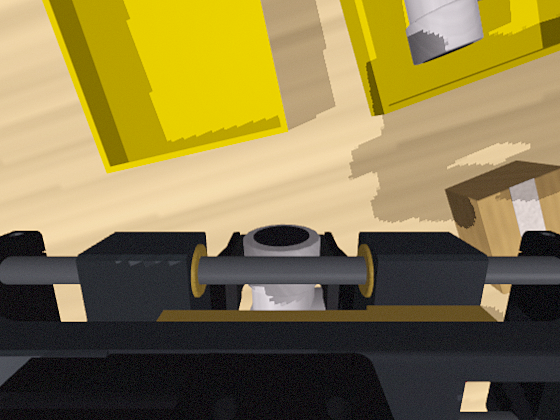

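Run:
```python
from go import *
im,d=read_camera('scene');save('s10.png',cv2.resize(im[100:260,270:470],None,fx=3,fy=3))
```

```text
(no output)
```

View pics/s10.png

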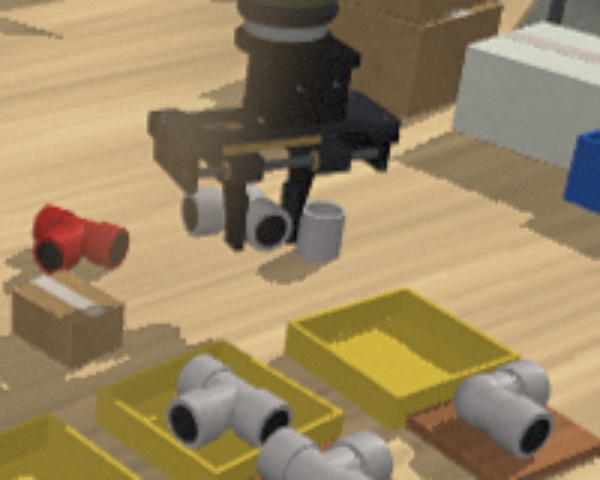

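Request:
servo_tool --commands '[20, -13, 0, 0, 0, 0, 32, -20, 0, 0, 0, 0, 34, -22, 0, 0, 0, 0, 30, -19, 0, 0, 0, 0, 14, -9, 0, 0, 0, 0, 5, -4, 0, 0, 0, 0, 0, 0, 0, 0, 0, 0, 0, 0, 0, 0, 0, 0, 0, 0, 0, 0, 0, 0]'

```text
time_s: 19.25
tool_pos: [0.6438, 0.2715, 0.0401]
tool_rot: [179.9, 0.0, -16.3]
force: [-0.1, 0.3, -2.4]
grip_width: 0.0386
```

Run:
```python
from go import *
go([647.8,272.6,-20])
im,d=read_camera('wrist');save('w11.png',im)
```

```text
t 19.25 pos [643.8 271.5  40.1] rot [179.9   0.  -16.3] F [-0.1  0.3 -2.4] w 38.6
shift now-axes [ 3.6 -2.2 60.1] target-axes [ 3.5 -2.2 60.1] turn [0.1 0.  0. ]
```

View pics/w11.png

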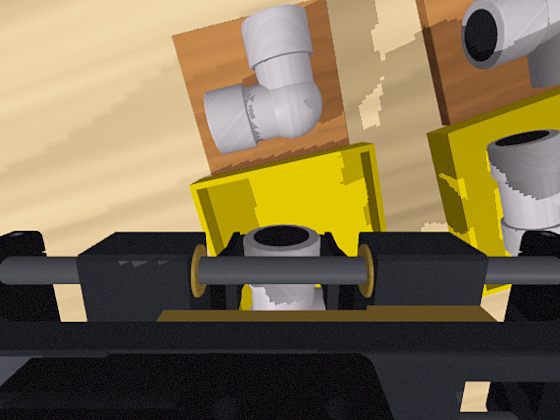

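Elbow is over the elbow tray. Lowering.

Request:
servo_tool --commands '[2, -1, 14, 0, 0, 0, 1, -1, 18, 0, 0, 0, 0, 0, 14, 0, 0, 0, 0, 0, 6, 0, 0, 0, 0, 0, 3, 0, 0, 0, 0, 0, 2, 0, 0, 0, 0, 0, 0, 0, 0, 0]'

```text
time_s: 20.0
tool_pos: [0.6488, 0.273, -0.0164]
tool_rot: [-180.0, -0.0, -16.4]
force: [-0.6, 0.5, -3.3]
grip_width: 0.0385
```

Request:
servo_tool --commands '[0, 0, 1, 0, 0, 0, 0, 0, 1, 0, 0, 0, 0, 0, 1, 0, 0, 0, 0, 0, 0, 0, 0, 0]'

```text
time_s: 20.4
tool_pos: [0.6485, 0.2727, -0.0196]
tool_rot: [180.0, -0.0, -16.4]
force: [0.3, -0.0, -3.1]
grip_width: 0.0389
```

Request:
servo_tool --commands '[0, 0, 1, 0, 0, 0, 0, 0, 1, 0, 0, 0, 0, 0, 0, 0, 0, 0]'

```text
time_s: 20.7
tool_pos: [0.6489, 0.2727, -0.0211]
tool_rot: [-180.0, -0.0, -16.4]
force: [-0.0, 0.5, -0.1]
grip_width: 0.0388
```

Request:
servo_tool --commands '[0, 0, 1, 0, 0, 0, 0, 0, 1, 0, 0, 0, 0, 0, 0, 0, 0, 0]'

```text
time_s: 21.0
tool_pos: [0.649, 0.2727, -0.0213]
tool_rot: [180.0, -0.1, -16.4]
force: [-4.9, -3.3, 9.3]
grip_width: 0.0388
```

Request:
servo_tool --commands '[0, 0, 0, 0, 0, 0, 0, 0, 0, 0, 0, 0, 0, 0, 0, 0, 0, 0, 0, 0, 0, 0, 0, 0]' --jaw 60

```text
time_s: 21.4
tool_pos: [0.6495, 0.2747, -0.0225]
tool_rot: [-179.8, -0.1, -16.3]
force: [1.0, 3.4, 4.8]
grip_width: 0.058
```

Request:
servo_tool --commands '[0, 0, -15, 0, 0, 0, 0, 0, -30, 0, 0, 0, 0, 0, -40, 0, 0, 0, 0, 0, 0, 0, 0, 0]'

```text
time_s: 21.8
tool_pos: [0.6521, 0.2738, 0.0684]
tool_rot: [-179.7, -0.4, -16.4]
force: [1.0, 0.8, 0.4]
grip_width: 0.0598
```

Run:
```python
from go import *
from fit import *
im,d=read_camera('wrist');save('w12.png',im)
go([437,355.4,70])
```

```text
t 21.85 pos [650.7 273.1  65.5] rot [-179.8   -0.3  -16.4] F [ 0.5 -0.5  0.4] w 60.3
shift now-axes [-228.2  -18.7   -5.5] target-axes [-228.2  -18.7   -4.5] turn [-0.2 -0.3  0. ]
```

View pics/w12.png

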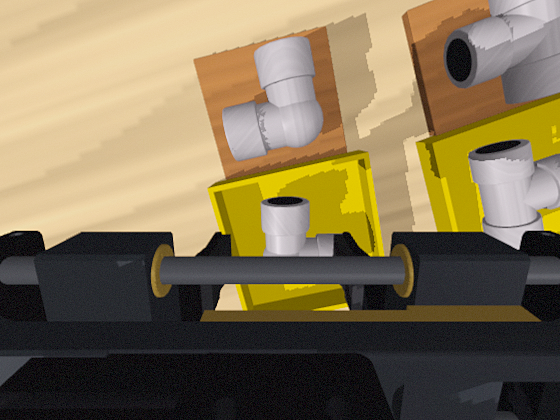

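Elbow is in. Now the socket.

Request:
servo_tool --commands '[-30, -2, 0, 0, 0, 0, -40, -3, 0, 0, 0, 0, -40, -4, 0, 0, 0, 0, -40, -3, 0, 0, 0, 0, -40, -3, 0, 0, 0, 0, -26, -2, 0, 0, 0, 0, -12, -1, 0, 0, 0, 0, 0, 0, 0, 0, 0, 0, 0, 0, 0, 0, 0, 0, 0, 0, 0, 0, 0, 0]' --jaw 68

```text
time_s: 22.85
tool_pos: [0.4359, 0.3531, 0.061]
tool_rot: [179.9, -0.0, -16.5]
force: [0.6, -0.2, -0.6]
grip_width: 0.0682
```

Run:
```python
from go import *
from fit import *
o=monitor.get_obs();im,d=read_camera('wrist');save('w13.png',im)
W=pts('wrist',d,o).reshape(-1,3);c=np.array([.437,.3554]);v=np.repeat(np.arange(420),560)
m=(np.abs(W[:,:2]-c).max(1)<.045)&(W[:,2]>.004)&(W[:,2]<.055)&(d.ravel()>.05)&(v<256)&(im.reshape(-1,3).min(1)>60)
f=fit('socket',W[m]);print(f)
go([f[0][0],f[0][1],-15])
```

```text
(array([4.376e+02, 3.569e+02, 1.780e+02, 6.000e-01, 3.000e-01]), 2252)
t 22.9 pos [436.  353.2  61. ] rot [180.    0.  -16.5] F [-0.3 -0.5  1. ] w 68.1
shift now-axes [ 0.5 -4.  76. ] target-axes [ 0.5 -4.  76. ] turn [0. 0. 0.]
```

View pics/w13.png

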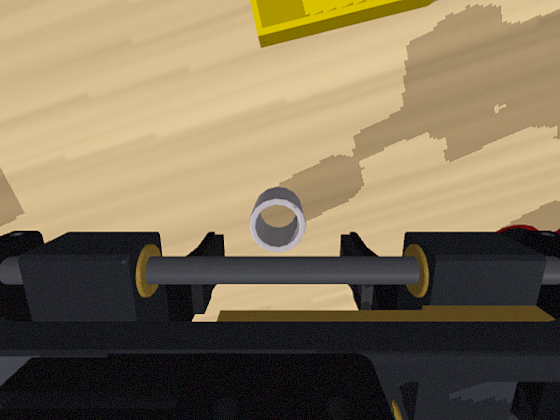

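Tube ring at (278,222), between the fingers.

Request:
servo_tool --commands '[0.5, -2, 10, 0, 0, 0, 0, -2, 20, 0, 0, 0, 0, 0, 22, 0, 0, 0, 0, 0, 15, 0, 0, 0, 0, 0, 9, 0, 0, 0, 0, 0, 4, 0, 0, 0, 0, 0, 0, 0, 0, 0]'

```text
time_s: 23.6
tool_pos: [0.4365, 0.3579, -0.0189]
tool_rot: [180.0, 0.0, -16.4]
force: [0.0, -1.0, -0.7]
grip_width: 0.0682
```

Request:
servo_tool --commands '[0, 0, 0, 0, 0, 0, 0, 0, 0, 0, 0, 0, 0, 0, 0, 0, 0, 0, 0, 0, 0, 0, 0, 0, 0, 0, 0, 0, 0, 0, 0, 0, 0, 0, 0, 0]' --jaw 30 --newtons 40

```text
time_s: 24.2
tool_pos: [0.4366, 0.3575, -0.0182]
tool_rot: [180.0, -0.0, -16.4]
force: [-1.4, -2.8, 4.7]
grip_width: 0.041
```

Request:
servo_tool --commands '[0, 0, -6, 0, 0, 0, 0, 0, -20, 0, 0, 0, 0, 0, -35, 0, 0, 0, 0, 0, -35, 0, 0, 0, 0, 0, 0, 0, 0, 0]'

```text
time_s: 24.7
tool_pos: [0.4394, 0.3611, 0.0827]
tool_rot: [-179.5, -0.3, -16.3]
force: [0.8, 0.4, -1.4]
grip_width: 0.0416
```

Run:
```python
from go import *
go([630.5,-92.3,80])
im,d=read_camera('wrist');save('w14.png',im)
```

```text
t 24.7 pos [439.4 361.1  82.7] rot [-179.5   -0.3  -16.3] F [ 0.8  0.4 -1.4] w 41.6
shift now-axes [311.  381.3   1.2] target-axes [311.  381.2   2.7] turn [-0.5 -0.3  0. ]
```

View pics/w14.png

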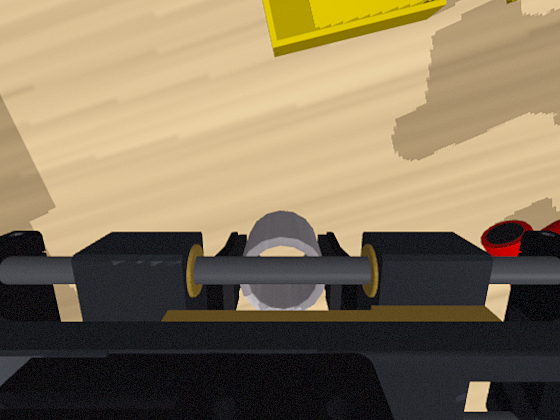

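Request:
servo_tool --commands '[14, 18, 0, 0, 0, 0, 26, 32, 0, 0, 0, 0, 30, 37, 0, 0, 0, 0, 30, 37, 0, 0, 0, 0, 30, 37, 0, 0, 0, 0, 30, 37, 0, 0, 0, 0, 30, 36, 0, 0, 0, 0, 30, 36, 0, 0, 0, 0, 30, 36, 0, 0, 0, 0, 26, 32, 0, 0, 0, 0]'

```text
time_s: 25.75
tool_pos: [0.6054, -0.0468, 0.0753]
tool_rot: [179.9, 0.1, -16.4]
force: [0.4, 0.5, -2.0]
grip_width: 0.0411
```

```bash
python3 go.py 630.5 -92.3 45
```

```text
t 25.75 pos [605.4 -46.8  75.3] rot [ 1.799e+02  1.000e-01 -1.640e+01] F [ 0.4  0.5 -2. ] w 41.1
shift now-axes [37.  36.5 30.3] target-axes [36.9 36.6 30.3] turn [0.1 0.1 0. ]
```

Request:
servo_tool --commands '[20, 23, 0, 0, 0, 0, 11, 13, 0, 0, 0, 0, 4, 4, 10, 0, 0, 0, 0, 0, 15, 0, 0, 0, 0, 0, 5, 0, 0, 0, 0, 0, 0, 0, 0, 0, 0, 0, 0, 0, 0, 0]'

```text
time_s: 26.45
tool_pos: [0.6281, -0.0906, 0.0472]
tool_rot: [-180.0, 0.0, -16.2]
force: [-0.2, -0.9, -1.8]
grip_width: 0.0412
```

Run:
```python
from go import *
go([630.5,-92.3,-15])
im,d=read_camera('wrist');save('w15.png',im)
```

```text
t 26.45 pos [628.1 -90.6  47.2] rot [-180.     0.   -16.2] F [-0.2 -0.9 -1.8] w 41.2
shift now-axes [ 2.8  1.  62.2] target-axes [ 2.7  1.  62.2] turn [-0.  0. -0.]
```

View pics/w15.png

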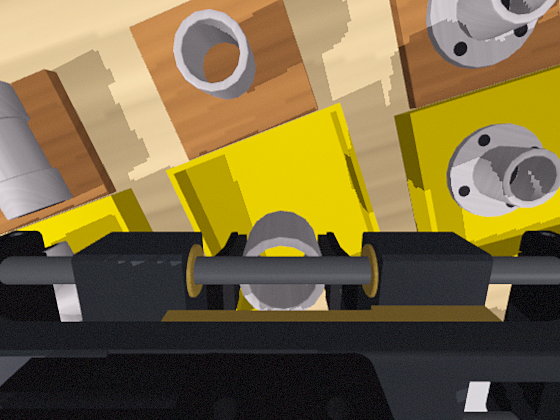

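Socket is over the tray with the socket sample at (212,55). Lowering; I expect contact at about -14.5 mm.

Request:
servo_tool --commands '[1, 0.5, 14, 0, 0, 0, 0.5, 0.5, 18, 0, 0, 0, 0, 0, 14, 0, 0, 0, 0, 0, 6, 0, 0, 0, 0, 0, 4, 0, 0, 0, 0, 0, 2, 0, 0, 0, 0, 0, 0, 0, 0, 0]'

```text
time_s: 27.2
tool_pos: [0.6299, -0.0938, -0.0103]
tool_rot: [-180.0, -0.0, -16.4]
force: [0.0, -0.1, -2.6]
grip_width: 0.0411
```

Request:
servo_tool --commands '[0, 0, 1, 0, 0, 0, 0, 0, 1, 0, 0, 0, 0, 0, 0, 0, 0, 0]'

```text
time_s: 27.5
tool_pos: [0.6297, -0.0938, -0.0123]
tool_rot: [180.0, -0.0, -16.4]
force: [0.0, -0.4, -1.4]
grip_width: 0.0412
```

Request:
servo_tool --commands '[0, 0, 1, 0, 0, 0, 0, 0, 1, 0, 0, 0, 0, 0, 0, 0, 0, 0]'

```text
time_s: 27.8
tool_pos: [0.6297, -0.0937, -0.0141]
tool_rot: [180.0, -0.0, -16.4]
force: [-1.1, 0.5, 1.5]
grip_width: 0.0412
```

Request:
servo_tool --commands '[0, 0, 1, 0, 0, 0, 0, 0, 0, 0, 0, 0]'

```text
time_s: 28.0
tool_pos: [0.6298, -0.0938, -0.0142]
tool_rot: [180.0, -0.0, -16.4]
force: [-3.0, -0.2, 6.8]
grip_width: 0.041
```

Request:
servo_tool --commands '[0, 0, 0, 0, 0, 0, 0, 0, 0, 0, 0, 0, 0, 0, 0, 0, 0, 0, 0, 0, 0, 0, 0, 0]' --jaw 64

```text
time_s: 28.4
tool_pos: [0.6296, -0.0937, -0.0157]
tool_rot: [180.0, -0.0, -16.4]
force: [-0.1, 0.2, -0.2]
grip_width: 0.0611
```

Request:
servo_tool --commands '[0, 0, -15, 0, 0, 0, 0, 0, -30, 0, 0, 0, 0, 0, -45, 0, 0, 0, 0, 0, -45, 0, 0, 0, 0, 0, -45, 0, 0, 0, -45, 0, 0, 0, 0, 0, -45, 0, 0, 0, 0, 0, -45, 0, 0, 0, 0, 0, 0, 0, 0, 0, 0, 0, 0, 0, 0, 0, 0, 0]'

```text
time_s: 29.4
tool_pos: [0.5001, -0.0556, 0.1659]
tool_rot: [-180.0, -0.2, -16.3]
force: [0.8, 1.0, -0.2]
grip_width: 0.0638
```

```bash
cat > chk.py <<'E'
from go import *
from fit import *
A={}
for n in('top','scene'):
    im,d=read_camera(n);save(n+'_end.png',im);A[n]=(im,d,pts(n,d).reshape(-1,3))
print(monitor.get_obs()['time_s'],monitor.get_obs()['tool_pos'])
T={'elbow':(623.6,263.8,[250,258]),'tee':(616.2,80.6,[183]),'socket':(630.5,-92.3,None),'flange':(616,-260.8,None)}
for k,(x,y,ya) in T.items():
    for n in A:
        im,d,W=A[n];c=im.reshape(-1,3).astype(int)
        m=(np.abs(W[:,:2]-np.array([x,y])/1e3).max(1)<.057)&(W[:,2]>.009)&(W[:,2]<.06)&(d.ravel()>0)&(c[:,2]>c[:,0]*.7)
        print(k,n,fit(k,W[m],z0=.004,yaws=ya) if m.sum()>30 else m.sum())
W=A['top'][2].reshape(420,560,3)
for k,b in {'junction_box':(353,204,36,34),'carton':(244,207,29,36)}.items():
    Q=W[b[1]-4:b[1]+b[3]+4,b[0]-4:b[0]+b[2]+4].reshape(-1,3);Q=Q[(Q[:,2]>.005)&(Q[:,2]<.06)]
    print(k,np.round(Q.min(0)*1e3),np.round(Q.max(0)*1e3))
E
python3 chk.py
```

```text
29.5 [ 0.50147621 -0.05606657  0.16565329]
elbow top (array([ 6.243e+02,  2.639e+02,  2.556e+02, -2.000e-01,  1.000e+00]), 613)
elbow scene (array([625.9, 262.4, 255. ,  -1. ,   0.8]), 616)
tee top (array([616.3,  80.9, 183.7,  -0.7,   0.8]), 662)
tee scene (array([617.1,  80.3, 183.6,  -1.1,   0.7]), 813)
socket top 0
socket scene (array([ 6.352e+02, -9.480e+01,  1.635e+02, -6.000e-01,  9.000e-01]), 519)
flange top (array([ 6.142e+02, -2.570e+02,  6.780e+01,  2.000e-01,  1.500e+00]), 507)
flange scene (array([ 618.2, -260.4,  340.6,   -0.8,    0.9]), 906)
junction_box [ 404. -245.   12.] [ 475. -220.   44.]
carton [402.  24.   5.] [484. 100.  48.]
```

View pics/scene_end.png

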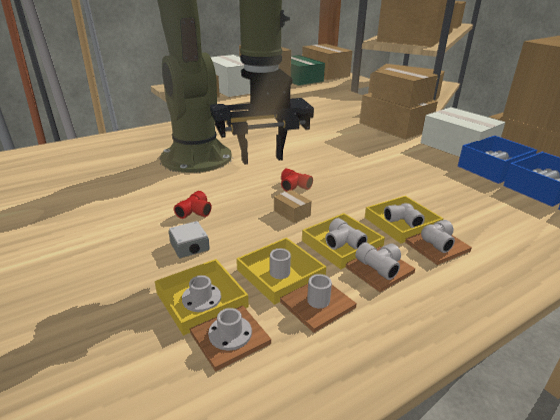

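View pics/top_end.png

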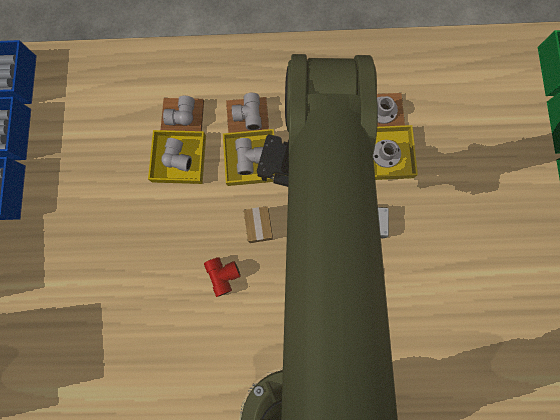

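All four sit flat in their own trays. The junction box (189,240) and carton (292,206) are at the same pixels in the scene view as at the start.

Request:
servo_tool --commands '[0, 0, 0, 0, 0, 0, 0, 0, 0, 0, 0, 0]'

```text
time_s: 29.7
tool_pos: [0.5009, -0.056, 0.1644]
tool_rot: [180.0, -0.0, -16.4]
force: [-0.4, 0.0, -0.4]
grip_width: 0.0645
```

```bash
python3 -c "
from cell import env
print(env.sign_off())"
```

```text
the job is handed in; nothing more can be done
None
```

All four fittings are in the trays with their own samples, lowered until they touched the floor and then released. The job was handed in at about 30 s; the hand-in gave no verdict.

**Last checks:** depth fits put every fitting within about 5 mm of its tray's middle, on the floor within about 1 mm and upright. The socket was checked with the scene camera only, because the arm hid it from the top camera. In the scene view the carton and junction box look unmoved. The top camera also shows the carton unmoved, but it saw the box only in part.

**What disagreed:** the real fingertips end about 30 mm short of the stated TCP. My first try at the flange therefore closed on air above its hub, and the flange was not disturbed. Both cameras showed the offset, and I allowed for it in every grasp after that. One wrist-camera fit of the elbow was wrong, so I redid it starting from the known yaw before grasping.

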